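# Push the scanner stage into its locating corner

## Robot

A 6-joint arm with a two-finger parallel gripper is mounted at the origin on the work surface. World frame = base frame: x ahead of the robot, y to its left, z up, the work surface at z = 0. Lengths are in m, angles in rad, forces in N, time in s.
With the tool pointing down it reaches from about 0.35 to 0.875 m from the base axis. Payload 4.2 kg.
Tool frame: the origin (TCP) lies on the front face of the gripper's body, between the roots of the fingers; the fingertips stand 73 mm ahead of it and the grasp point (between the pads) lies 54 mm ahead of it; z points along the fingers, y is the line along which they close (so a half turn about z gives the same grasp; the last joint's range is limited). The gripper opens to 85 mm and grips with 20 to 120 N. Pads are 22 mm wide; open, the fingers measure 114 mm over their backs; the gripper's body (76 mm by 85 mm) begins 54 mm behind the grasp point. The pads swing forward as they close: fully open they stand 13 mm farther back than shut.
Start: joints at [1.498, 0.385, 0.008, 0, -1.194, -0.259], TCP at [0.204, 0.591, 0.304] pointing down, gripper open.
Joint ranges: [-3.14, 3.14], [-1.21, 2.06], [-1.07, 1.41], [-3.16, 2.05], [-2.99, -0.16], [-3.1, 3.1]. Speed limits (rad/s): [2.79, 2.79, 3.14, 3.14, 3.14, 3.14].

## Interface

Orientations are given as a 3x3 rotation matrix whose columns are the frame's x, y, z axes.
In Python, from plant import r gives the robot as it stands.
- The arm moves only by the tool step_arm, never from a script. Its argument "increments" is a list that holds one entry, the list of rows, each a list of 4 numbers: the shift along the tool's x, y, z normalised to -1 to 1, where 1 is 150 mm, then the turn about the tool's z normalised to -1 to 1, where 1 is 90 degrees. A call has exactly 5 rows; each row shifts and turns the commanded pose from where the row before left it, along the tool's axes as they then stand; what a row does not reach is not made up. A row lasts 1/12 s, in which the tool goes at most 41.7 mm and 7.16 degrees, less where a joint would pass 70% of its speed; a pose out of reach is approached as far as the arm can. A call with a number of a shift or a turn outside -1 to 1 is refused whole. A call with a gripper value outside its range is refused whole. "jaw" is the opening, from -1 (shut) to 1 (fully open), set as the call begins (left out, the last holds). The fingers move at their own pace and stop on an object; "force" is the grip in N (left out, the last holds). Time passes only in rows, so rows that do not move let the fingers close, or fill a call up. It gives the time, the measured TCP pose, the force, the opening and the grip force at its end, in the units of the state.
- r.observe(): the state, without advancing time (a new reading comes with each control period).
- r.read_camera(name): name is "scene" or "top"; returns a dict with "color" (420x560x3 uint8, red, green, blue), "K" (3x3 intrinsics, pixels), "R" (3x3) and "t" (3): a world point X has camera coordinates R X + t. Camera axes: x right, y down, z forward; pixel columns grow to the right and rows downward; lengths in m; the calibration is good to about 2 mm. A picture is of the moment at which its call begins. There is no depth.
- r.close_job(): hands the job in; it is judged then, once.
The state is a dict: "time_s": time; "qpos": joint angles; "dq": joint speeds; "joint_efforts": joint torques, N m; "ee_pos": TCP position; "eef_rot": TCP orientation; "force": force on the tool from outside, world axes, zero at the start; "ft_torque": the same for the moment, N m; "gripper_width": opening from 0.0 (shut) to 1.0 (fully open); "grip_force": force on a finger pad.
Only numpy, scipy, OpenCV 4.12 (cv2) and the standard library are available. Lean on these libraries where they do the work, as an engineer would, in place of code of your own. Each camera call takes 0.05 s, during which the arm holds its last target. There are 200 camera calls.

## Task

With the fingers, push the scanner's grey base plate along the bench into the corner formed by the long rail and the end stop, so that its long far edge lies flush against the rail and its short side against the end stop, and leave it there. Slide it slowly along the bench: do not grip, lift or tip it. Keep off the delicate drum on top of the plate and leave the other things on the bench where they are.

Things in the scene. Friction and masses are not known exactly. Their poses are not given: they have to be found in the camera images.
- stage: Scanner stage, loose on the bench, 0.5 to 0.9 kg: a grey flat plate, 110 mm along its x, 130 mm along its y, 18 mm thick, with a steel drum fixed on its middle. Origin: centre of the plate's underside; z up. Its +x long edge goes against the rail. Starts with 50 to 135 mm free space to the rail, on the robot's side, turned up to 0.35 rad from parallel.
- drum: The delicate steel instrument drum fixed upright on the middle of the stage plate: 50 mm diameter, 30 mm tall, its top 48 mm above the bench, a small display on its -x side. Origin: centre of its underside, on the plate's top. Not to be touched.
- rail: Long straight aluminium rail fixed to the bench: 20 mm wide (its x), 280 mm long (its y), 20 mm high; turned up to 0.2 rad. Origin: centre of its underside. The stage goes against its -x face (towards the robot), at x = -10 mm in its frame. End stop and end cap continue it at its two ends (y = +150 and -150 mm); which is at which end varies.
- end_stop: Aluminium bar fixed at one end of the rail, square to it, making an inside corner: 20 mm wide (its y), 20 mm high, 100 mm long, from x = +10 mm (rail's back) to x = -90 mm towards the robot. Origin: on the bench, on the rail's long axis, mid-width of the bar. Axes parallel to the rail's. Its inner face, towards the rail's middle, is 10 mm from its origin in y.
- end_cap: Aluminium block 20 x 20 x 20 mm fixed at the other end of the rail, flush with it; it stops nothing. Origin: centre of its underside.
- jar: Bystander: small jar with a white cap, 44 mm diameter, 60 mm tall, standing loose on the bench beside the work. Origin: centre of its underside.
- sample_box: Bystander: white plastic sample box 45 x 65 x 22 mm, loose on the bench beside the work. Origin: centre of its underside.
- puck_stand: Bystander: brass specimen stand like a spool, foot 48 mm diameter, 50 mm tall, loose on the bench beside the work. Origin: centre of its underside.
Mind the look-alikes: they are no part of the job. Several things have the shape of the stage; the one meant has the colours described above.

How it is judged:
At the end, for the whole second after the job is handed in: The stage rests flat on the bench in the inside corner: at its middle within 3.5 mm of touching the rail and within 3.5 mm of touching the end stop's inner face, parallel to the rail within 0.035 rad (2 degrees), at rest (x of stage in the frame of rail above -0.0685 m and angle between the x axis of stage and the x axis of rail, either way round below 0.035 rad and y of stage in the frame of end_stop between -0.0785 and 0.0785 m and y of stage in the frame of rail between -0.09 and 0.09 m and height (world z) of stage below 0.004 m and angle between stage's own z axis and vertical below 0.03 rad and linear speed of stage below 0.01 m/s).
It fails at once if the stage is lifted (more than 8 mm) (height (world z) of stage above 0.008 m).
It fails at once if the stage is tipped (more than 0.12 rad) (angle between stage's own z axis and vertical above 0.12 rad).
It fails at once if the stage is shoved faster than 0.3 m/s (linear speed of stage above 0.3 m/s).
It fails at once if the drum is touched or gripped (over 1 N) (contact force between any of the fingers, the arm and drum above 1 N).
It fails at once if a bystander is moved more than 20 mm (distance of any of jar, sample_box, puck_stand from where it was at the start of the episode above 0.02 m).
It also fails if it takes over 48 s, if anything falls off the work surface, if the arm or the gripper's body presses on something with over 40 N, if the wrist force passes 120 N, or if a joint passes its speed limit or range.

## Working session

There is one attempt and no reset: what is moved stays moved. The work goes in short steps, Python scripts to look and compute and a tool call to move; the robot and the scene stay as the last step left them, time stands still between calls to the robot, and variables do not carry over. Pictures are saved under pics/ and viewed, at most 10 in all, crops included, and the job is handed in when it is done.

Besides the shell and the picture viewer there is one more tool, called after "Request:" as name([rows], argument=value, ...), one row to a line, values as JSON. step_arm: Moves the arm, as the interface text tells. Scaled input: -1 to 1 covers 150 mm each way for a shift and 90 degrees each way for a turn. Its arguments: {"type":"object","properties":{"increments":{"type":"array"},"jaw":{"type":"number"},"force":{"type":"number"}},"required":["increments"]}

```bash
ls; mkdir -p pics
python3 - <<'E'
from plant import r
import cv2,numpy as np
for n in("scene","top"):
    d=r.read_camera(n); cv2.imwrite(f"pics/{n}0.png",d["color"][:,:,::-1]); np.savez(f"{n}0.npz",**d)
    print(n,d["K"].round(1).tolist(),(-d["R"].T@d["t"]).round(3))
s=r.observe();print(s["time_s"],s["ee_pos"],s["eef_rot"],s["gripper_width"])
E
```

```text
pics
scene [[529.5, 0.0, 276.0], [0.0, 529.5, 206.1], [0.0, 0.0, 1.0]] [1.114 0.622 0.853]
top [[429.9, 0.0, 283.2], [0.0, 429.9, 213.0], [0.0, 0.0, 1.0]] [0.401 0.02  0.897]
0.1 [0.20343977 0.59057756 0.30294398] [[ 9.45412370e-01 -3.25876008e-01 -5.26967522e-04]
 [-3.25876421e-01 -9.45410641e-01 -1.81032606e-03]
 [ 9.17411263e-05  1.88323094e-03 -9.99998223e-01]] 1.0014132525481179
```

View pics/top0.png

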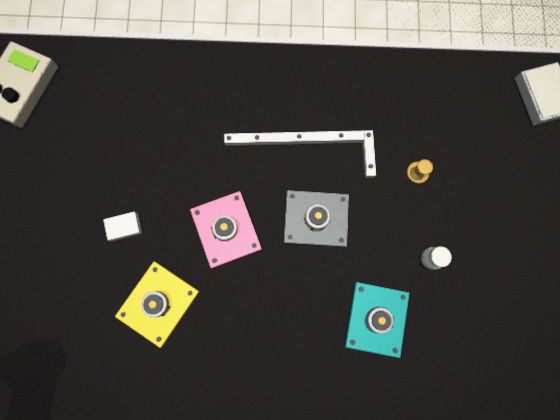

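View pics/scene0.png

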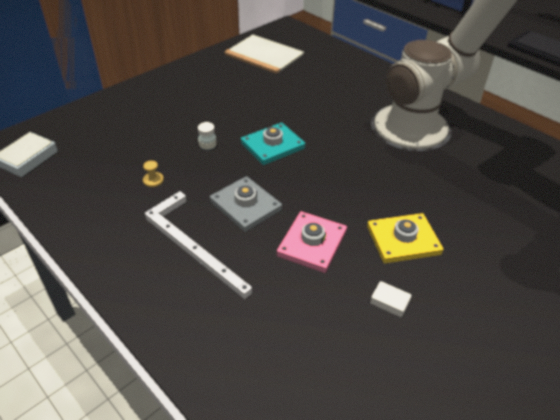

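Top view: the rail runs from (228,138) to (370,135), with the end stop down to (371,175) on the right, which is -y. The stand is at (420,171), the jar at (437,258) and the box at (122,226).

These could be taken for the stage: grey (317,218), pink (226,229), teal (378,320), yellow (157,304). I choose the grey one and will check it in a crop.

```bash
cat > h.py <<'E'
import numpy as np,cv2
def ray(d,uv,z):
    uv=np.atleast_2d(uv).astype(float); p=np.c_[uv,np.ones(len(uv))]@np.linalg.inv(d["K"]).T@d["R"]
    c=-d["R"].T@d["t"]; return (c+p*((z-c[2])/p[:,2])[:,None])[:,:2]
def box(mask,near):
    cs,_=cv2.findContours(mask.astype(np.uint8),cv2.RETR_EXTERNAL,cv2.CHAIN_APPROX_NONE)
    return max([c for c in cs if cv2.pointPolygonTest(cv2.convexHull(c),near,True)>-12],key=cv2.contourArea)
def stage(d,near=(317.,218.)):
    c=d["color"].astype(int); m=(c.min(2)>60)&(c.max(2)<150)&(np.ptp(c,2)<25)
    k=box(cv2.morphologyEx(m.astype(np.uint8),cv2.MORPH_OPEN,np.ones((3,3))),near)
    w=ray(d,k[:,0],.018).astype(np.float32); return cv2.minAreaRect(w),w
def white(d,near=(300.,137.)):
    c=d["color"].astype(int); return box(c.min(2)>160,near)
E
python3 - <<'E'
from h import *
d=dict(np.load("top0.npz"))
(ctr,sz,a),w=stage(d);print("stage",ctr,sz,a,cv2.boxPoints((ctr,sz,a)).round(4).tolist())
k=white(d)[:,0];ap=cv2.approxPolyDP(k[:,None],3,True)[:,0];print("rail px",ap.tolist());print(ray(d,ap,.02).round(4).tolist())
for n,p,z in(("stand foot",(419,173),0),("jar cap",(441,257),.06),("box",(122,226),.022),("pink",(226,229),.018)):print(n,ray(d,p,z).round(3))
cv2.imwrite("pics/crop.png",cv2.resize(d["color"][115:260,210:450,::-1],None,fx=3.3,fy=3.3,interpolation=cv2.INTER_CUBIC))
E
```

```text
stage (0.550382673740387, -0.07436184585094452) (0.036008529365062714, 0.035502053797245026) 0.5456899404525757 [[0.5321999788284302, -0.0568000003695488], [0.5325000286102295, -0.09229999780654907], [0.5685999989509583, -0.09189999848604202], [0.5681999921798706, -0.05640000104904175]]
rail px [[375, 175], [372, 130], [224, 135], [225, 142], [363, 139], [366, 174]]
[[0.64, -0.1957], [0.7399, -0.1908], [0.719, 0.1267], [0.7035, 0.1239], [0.719, -0.1711], [0.6416, -0.1765]]
stand foot [[ 0.653 -0.297]]
jar cap [[ 0.467 -0.314]]
box [[0.518 0.325]]
pink [[0.518 0.114]]
```

View pics/crop.png

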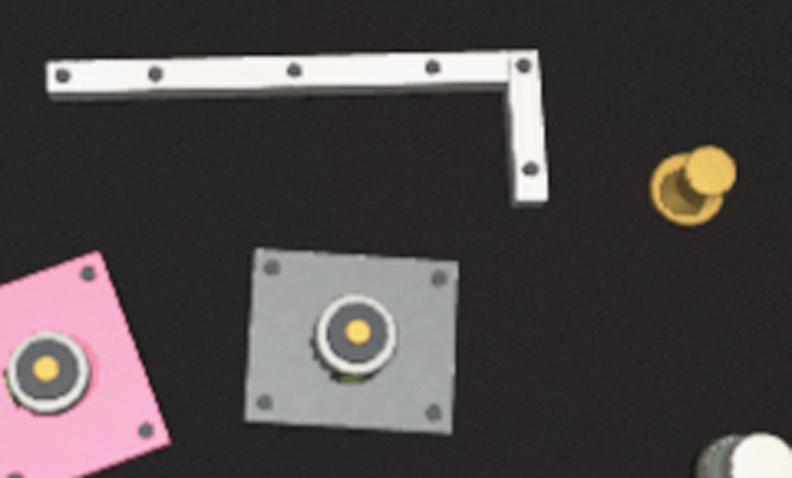

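The crop shows the grey plate with its drum and the green display on the robot's side, so the choice holds. The mask caught the drum, so I'm fixing that.

Run:
```python
from h import *
d=dict(np.load("top0.npz")); c=d["color"]; print(c[200,300],c[235,330],c[215,300],c[160,300], c[130:148,270].tolist(), c[160,358:380].tolist())
```

```text
[164 169 166] [163 169 165] [166 168 167] [41 39 36] [[41, 37, 36], [39, 36, 36], [112, 107, 104], [223, 219, 212], [246, 243, 240], [246, 242, 240], [246, 242, 240], [246, 242, 240], [247, 243, 241], [247, 243, 241], [246, 244, 242], [201, 197, 194], [94, 90, 88], [93, 90, 88], [68, 66, 65], [39, 37, 37], [42, 40, 37], [40, 38, 37]] [[44, 40, 39], [41, 38, 35], [42, 39, 38], [41, 38, 38], [40, 36, 36], [57, 54, 54], [91, 88, 87], [165, 162, 160], [239, 236, 234], [246, 243, 241], [246, 243, 240], [247, 244, 241], [248, 246, 244], [248, 245, 244], [247, 244, 241], [246, 243, 240], [225, 219, 216], [82, 78, 76], [43, 40, 40], [42, 38, 38], [40, 37, 36], [44, 40, 40]]
```

```bash
cat >> h.py <<'E'
def cross(v,t):  # first falling crossing of t, subpixel
    i=np.where((v[:-1]>=t)&(v[1:]<t))[0][0]; return i+(v[i]-t)/(v[i]-v[i+1])
def line(p):
    l=cv2.fitLine(np.float32(p),cv2.DIST_HUBER,0,1e-4,1e-4).ravel(); return l[2:],l[:2]
def fixture(d):
    g=d["color"].mean(2)
    f=[(u,136+cross(g[136:150,u],170)) for u in range(235,355,3)]
    e=[(369-cross(g[v,369:355:-1],170),v) for v in range(146,170,2)]
    return line(ray(d,f,.02)),line(ray(d,e,.02))
def stage(d,near=(317.,218.)):
    c=d["color"].astype(int); m=(c.min(2)>128)&(c.max(2)<205)&(np.ptp(c,2)<25)
    k=box(cv2.morphologyEx(m.astype(np.uint8),cv2.MORPH_OPEN,np.ones((3,3))),near)
    return cv2.minAreaRect(ray(d,k[:,0],.018).astype(np.float32))
def report(d,near):
    (p,a),(q,b)=fixture(d); a=a*np.sign(a[1]); b=b*np.sign(b[0])
    print("rail dir ang",np.arctan2(-a[0],a[1]).round(4),"stop ang",np.arctan2(b[1],b[0]).round(4))
    C,_=cv2.solve(np.float64([[a[0],-b[0]],[a[1],-b[1]]]),np.float64(q-p))
    cor=p+a*C[0]; th=np.arctan2(-a[0],a[1]); n=np.array([np.cos(th),np.sin(th)]); y=np.array([-n[1],n[0]])
    s=stage(d,near); bp=cv2.boxPoints(s); e=bp[1]-bp[0]; an=(np.arctan2(e[1],e[0])+np.pi/4)%(np.pi/2)-np.pi/4
    v=np.array(s[0])-cor
    print("corner",cor.round(4),"th",th.round(4),"stage ctr",np.round(s[0],4),"size",np.round(s[1],4),"ang",an.round(4),"rel ang",(an-th).round(4))
    print("in corner frame ctr",(v@n).round(4),(v@y).round(4),"target -.055 .065"); return cor,th,s
E
python3 - <<'E'
from h import *
report(dict(np.load("top0.npz")),(317.,218.))
E
```

```text
rail dir ang 0.0556 stop ang 0.0557Traceback (most recent call last):
  File "<stdin>", line 2, in <module>
  File "h.py", line 31, in report
    cor=p+a*C[0]; th=np.arctan2(-a[0],a[1]); n=np.array([np.cos(th),np.sin(th)]); y=np.array([-n[1],n[0]])
            ~^^^
TypeError: 'bool' object is not subscriptable
```

```bash
sed -i 's/    C,_=cv2.solve(np.float64(\(.*\)),np.float64(q-p))/    C=np.linalg.solve(\1,q-p)/' h.py
python3 - <<'E'
from h import *
report(dict(np.load("top0.npz")),(317.,218.))
E
```

```text
rail dir ang 0.0556 stop ang 0.0557
corner [ 0.7189 -0.1728] th 0.0556 stage ctr [ 0.5462 -0.0723] size [0.1285 0.109 ] ang -0.0361 rel ang -0.0918
in corner frame ctr -0.1668 0.11 target -.055 .065
```

Request:
step_arm([
  [[0,0.25,0,-0.0493],[0,0.25,0,-0.0493],[0,0.25,0,-0.0493],[0,0.25,0,-0.0493],[0,0.25,0,-0.0493]],
], jaw=1)

```text
time_s: 0.52
ee_pos: [0.1703, 0.4054, 0.3032]
eef_rot: [[0.998, 0.06, -0.0], [0.06, -0.998, -0.001], [-0.0, 0.001, -1.0]]
force: [0.8, 0.0, -0.1]
gripper_width: 1.0
grip_force: 0.0
```

Request:
step_arm([
  [[0.2,0.18,0,0],[0.2,0.18,0,0],[0.2,0.18,0,0],[0.2,0.18,0,0],[0.2,0.18,0,0]],
])

```text
time_s: 0.93
ee_pos: [0.3288, 0.2793, 0.304]
eef_rot: [[0.998, 0.056, 0.0], [0.056, -0.998, 0.0], [0.0, -0.0, -1.0]]
force: [-0.2, 0.1, -0.3]
gripper_width: 1.001
grip_force: 0.0
```

Request:
step_arm([
  [[0.069,0.24,0.1,0],[0.069,0.24,0.1,0],[0.069,0.24,0.1,0],[0.069,0.24,0.1,0],[0.069,0.24,0.1,0]],
])

```text
time_s: 1.35
ee_pos: [0.3896, 0.1022, 0.2283]
eef_rot: [[0.998, 0.056, 0.0], [0.056, -0.998, 0.0], [0.0, -0.0, -1.0]]
force: [1.0, 0.1, 0.3]
gripper_width: 1.003
grip_force: 0.0
```

Request:
step_arm([
  [[0.069,0.24,0.1,0],[0.069,0.24,0.1,0],[0.069,0.24,0.1,0],[0.069,0.24,0.1,0],[0.069,0.24,0.1,0]],
])

```text
time_s: 1.77
ee_pos: [0.4514, -0.0747, 0.1531]
eef_rot: [[0.998, 0.056, -0.0], [0.056, -0.998, 0.0], [-0.0, -0.0, -1.0]]
force: [1.3, 0.9, 0.5]
gripper_width: 1.0
grip_force: 0.0
```

Request:
step_arm([
  [[0,0,0.12,0],[0,0,0.12,0],[0,0,0.12,0],[0,0,0.12,0],[0,0,0,0]],
])

```text
time_s: 2.18
ee_pos: [0.4492, -0.0733, 0.079]
eef_rot: [[0.999, 0.054, -0.007], [0.054, -0.999, -0.001], [-0.007, 0.001, -1.0]]
force: [0.3, -0.7, 0.6]
gripper_width: 1.001
grip_force: 0.0
```

Run:
```python
from plant import r
import cv2,numpy as np
d=r.read_camera("scene");np.savez("s1.npz",**d);cv2.imwrite("pics/s1.png",cv2.resize(d["color"][100:300,150:400,::-1],None,fx=3,fy=3,interpolation=cv2.INTER_CUBIC))
s=r.observe();R=d["R"];t=d["t"];K=d["K"]
for z in(0,.01,.02):
  for w in(-.05,.05):
    X=s["ee_pos"]+s["eef_rot"]@[0,w,0];X[2]=z;p=K@(R@X+t);print(z,w,((p[:2]/p[2]-[150,100])*3).round())
print(s["ee_pos"],s["qpos"],s["force"])
```

```text
0 -0.05 [420. 286.]
0 0.05 [330. 228.]
0.01 -0.05 [420. 276.]
0.01 0.05 [330. 219.]
0.02 -0.05 [420. 267.]
0.02 0.05 [330. 210.]
[ 0.45012855 -0.0731025   0.08048996] [ 1.96967013e-01  4.16651918e-01 -6.61135573e-01 -2.10737547e-04
 -4.97875916e-01  1.42891682e+00] [0.57890376 0.11556501 0.14185227]
```

View pics/s1.png

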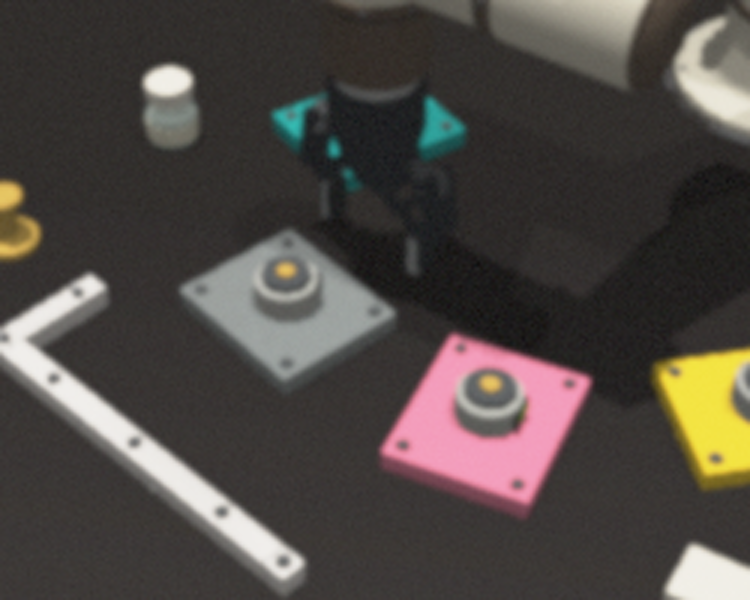

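The fingertips show at (413,275) and (332,218). That is about 9 mm above the bench, behind the robot-side edge of the grey plate. I'm pushing towards the rail.

Request:
step_arm([
  [[0.055,0,0,0],[0.055,0,0,0],[0.055,0,0,0],[0.055,0,0,0],[0.055,0,0,0]],
])

```text
time_s: 2.65
ee_pos: [0.4941, -0.0702, 0.0827]
eef_rot: [[0.998, 0.056, 0.002], [0.056, -0.998, 0.0], [0.002, -0.0, -1.0]]
force: [-0.1, -0.2, 0.2]
gripper_width: 0.998
grip_force: 0.0
```

Request:
step_arm([
  [[0.055,0,0,0],[0.055,0,0,0],[0.055,0,0,0],[0.055,0,0,0],[0.055,0,0,0]],
])

```text
time_s: 3.07
ee_pos: [0.5345, -0.0682, 0.0818]
eef_rot: [[0.998, 0.055, -0.0], [0.055, -0.998, -0.0], [-0.0, 0.0, -1.0]]
force: [0.9, -0.1, -0.2]
gripper_width: 0.995
grip_force: 0.0
```

Request:
step_arm([
  [[0.045,0,0,0],[0.045,0,0,0],[0.045,0,0,0],[0.045,0,0,0],[0,0,0,0]],
])

```text
time_s: 3.48
ee_pos: [0.5622, -0.0666, 0.082]
eef_rot: [[0.998, 0.056, 0.001], [0.056, -0.998, -0.0], [0.001, 0.0, -1.0]]
force: [0.7, -1.0, -0.7]
gripper_width: 0.998
grip_force: 0.0
```

```bash
cat > look.py <<'E'
from plant import r
from h import *
import sys
d=r.read_camera("top");cv2.imwrite(f"pics/{sys.argv[1]}.png",cv2.resize(d["color"][100:260,210:450,::-1],None,fx=3,fy=3,interpolation=cv2.INTER_CUBIC))
s=r.observe();v=s["ee_pos"][:2]-[.7189,-.1728];n=np.array([.99845,.0556]);print("tcp n,y",v@n,v@[-n[1],n[0]],s["ee_pos"][2],s["force"])
E
python3 look.py t1
```

```text
tcp n,y -0.15155299394099522 0.11475596892821731 0.08183097842011249 [-0.61229069  0.32929794 -0.55376259]
```

View pics/t1.png

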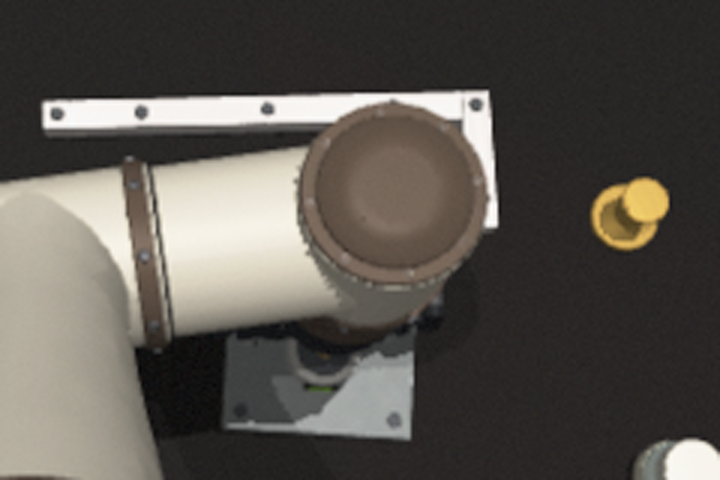

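The plate has not moved: its lower edge is still at about row 246, and the force is near zero. The open fingers sit 13 mm farther back than I assumed, so they passed just over the plate on either side of the drum. I'm raising, going straight back and then lower.

Request:
step_arm([
  [[0,0,-0.1,0],[-0.15,0,0,0],[-0.2,0,0,0],[-0.2,0,0,0],[-0.2,0,0,0]],
])

```text
time_s: 3.95
ee_pos: [0.4465, -0.0731, 0.0969]
eef_rot: [[0.998, 0.055, -0.0], [0.055, -0.998, 0.0], [-0.0, -0.0, -1.0]]
force: [1.0, 0.0, -0.2]
gripper_width: 1.003
grip_force: 0.0
```

```bash
python3 look.py t2
```

```text
tcp n,y -0.27435460561670577 0.11409425703754056 0.09598208634922059 [-6.74541424 -1.38852015 -0.07003078]
```

Request:
step_arm([
  [[0,0,0.06,0],[0,0,0.06,0],[0,0,0.055,0],[0,0,0,0],[0,0,0,0]],
])

```text
time_s: 4.42
ee_pos: [0.4487, -0.0729, 0.0697]
eef_rot: [[0.998, 0.055, -0.002], [0.055, -0.998, -0.0], [-0.002, 0.0, -1.0]]
force: [-0.5, -0.6, -0.3]
gripper_width: 0.999
grip_force: 0.0
```

Request:
step_arm([
  [[0.05,0,0,0],[0.05,0,0,0],[0.05,0,0,0],[0.05,0,0,0],[0.05,0,0,0]],
])

```text
time_s: 4.83
ee_pos: [0.4844, -0.0714, 0.0703]
eef_rot: [[0.999, 0.053, -0.006], [0.053, -0.999, -0.001], [-0.006, 0.0, -1.0]]
force: [-5.3, -3.0, 3.0]
gripper_width: 0.994
grip_force: 2.5
```

Request:
step_arm([
  [[0.05,0,0,0],[0.05,0,0,0],[0,0,0,0],[0,0,0,0],[0,0,0,0]],
])

```text
time_s: 5.25
ee_pos: [0.501, -0.07, 0.0706]
eef_rot: [[0.998, 0.055, 0.001], [0.055, -0.998, 0.0], [0.001, -0.0, -1.0]]
force: [-1.7, -0.3, -0.3]
gripper_width: 1.001
grip_force: 0.4
```

Run:
```python
from plant import r
import cv2,numpy as np
d=r.read_camera("scene");cv2.imwrite("pics/s2.png",cv2.resize(d["color"][100:300,150:400,::-1],None,fx=3,fy=3,interpolation=cv2.INTER_CUBIC))
s=r.observe();print(s["ee_pos"],s["force"])
```

```text
[ 0.50095612 -0.06996967  0.07068207] [-0.61025499 -0.04342279 -0.46532437]
```

View pics/s2.png

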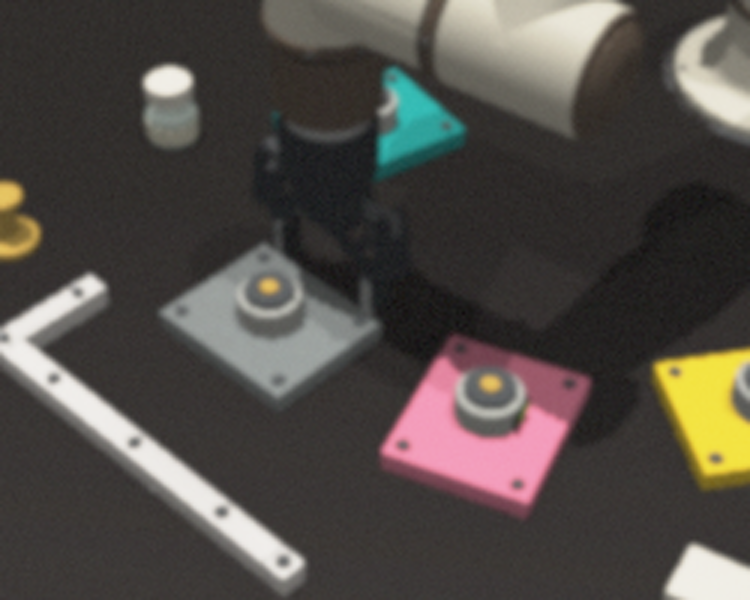

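The plate is moving: its near corner is now at (280,400), with both fingers on its back edge and the drum clear. Continuing.

Request:
step_arm([
  [[0.05,0,0,0],[0.05,0,0,0],[0.05,0,0,0],[0.05,0,0,0],[0.05,0,0,0]],
])

```text
time_s: 5.72
ee_pos: [0.5373, -0.0681, 0.0704]
eef_rot: [[0.998, 0.055, -0.003], [0.055, -0.998, -0.0], [-0.003, 0.0, -1.0]]
force: [-4.7, -0.6, 0.7]
gripper_width: 1.001
grip_force: 2.3
```

Request:
step_arm([
  [[0.05,0,0,0],[0.05,0,0,0],[0.05,0,0,0],[0.05,0,0,0],[0,0,0,0]],
])

```text
time_s: 6.13
ee_pos: [0.5709, -0.066, 0.0708]
eef_rot: [[0.998, 0.056, 0.004], [0.056, -0.998, 0.0], [0.004, 0.0, -1.0]]
force: [-0.5, 0.7, 0.0]
gripper_width: 1.001
grip_force: 0.0
```

Request:
step_arm([
  [[0.03,0,0,0],[0.03,0,0,0],[0.02,0,0,0],[0.02,0,0,0],[0,0,0,0]],
])

```text
time_s: 6.55
ee_pos: [0.5832, -0.0655, 0.0708]
eef_rot: [[0.998, 0.055, -0.0], [0.055, -0.998, -0.0], [-0.0, 0.0, -1.0]]
force: [-3.5, -0.5, 1.0]
gripper_width: 1.002
grip_force: 1.8
```

Request:
step_arm([
  [[0.01,0,0,0],[0.01,0,0,0],[0.01,0,0,0],[0.01,0,0,0],[0.01,0,0,0]],
])

```text
time_s: 6.97
ee_pos: [0.5897, -0.0652, 0.0708]
eef_rot: [[0.998, 0.055, -0.002], [0.055, -0.998, -0.0], [-0.002, 0.0, -1.0]]
force: [-6.6, -0.2, 3.3]
gripper_width: 1.0
grip_force: 2.9
```

Request:
step_arm([
  [[0.008,0,0,0],[0.008,0,0,0],[0.008,0,0,0],[0,0,0,0],[0,0,0,0]],
])

```text
time_s: 7.38
ee_pos: [0.5926, -0.065, 0.0708]
eef_rot: [[0.998, 0.055, -0.004], [0.055, -0.998, -0.0], [-0.004, 0.0, -1.0]]
force: [-7.4, 0.1, 4.2]
gripper_width: 0.996
grip_force: 3.6
```

Request:
step_arm([
  [[0.008,0,0,0],[0.008,0,0,0],[0.008,0,0,0],[0,0,0,0],[0,0,0,0]],
])

```text
time_s: 7.8
ee_pos: [0.5931, -0.0651, 0.0705]
eef_rot: [[0.998, 0.055, -0.011], [0.055, -0.999, -0.001], [-0.011, 0.0, -1.0]]
force: [-14.0, 0.5, 10.5]
gripper_width: 0.999
grip_force: 6.9
```

The force climbed to 14 N with the tool stopped, so the plate is against the rail. I'm backing off and going round to the +y side with the fingers shut.

Request:
step_arm([
  [[-0.1,0,0,0],[-0.1,0,0,0],[0,0,-0.25,0],[0,0,-0.25,0],[0,0,-0.1,0]],
])

```text
time_s: 8.22
ee_pos: [0.5718, -0.066, 0.1664]
eef_rot: [[0.998, 0.058, 0.013], [0.058, -0.998, 0.0], [0.013, 0.001, -1.0]]
force: [1.2, 0.3, 0.2]
gripper_width: 1.001
grip_force: 0.0
```

Request:
step_arm([
  [[0,-0.25,0,0],[0,-0.25,0,0],[0,-0.25,0,0],[0.1,0,0,0],[0.2,0,0,0]],
], jaw=-1, force=60)

```text
time_s: 8.63
ee_pos: [0.6064, 0.0515, 0.1622]
eef_rot: [[0.998, 0.06, 0.004], [0.06, -0.998, 0.002], [0.004, -0.001, -1.0]]
force: [0.3, -0.4, 0.6]
gripper_width: 0.298
grip_force: 0.0
```

Request:
step_arm([
  [[0.2,0,0,0],[0.13,0,0,0],[0,0,0,0],[0,0,0,0],[0,0,0,0]],
])

```text
time_s: 9.05
ee_pos: [0.6561, 0.0514, 0.1607]
eef_rot: [[0.998, 0.055, 0.001], [0.055, -0.998, 0.001], [0.001, -0.0, -1.0]]
force: [-1.0, 0.5, -0.2]
gripper_width: 0.001
grip_force: 0.0
```

```bash
python3 look.py t3
```

```text
tcp n,y -0.05068065294723879 0.2272671251214603 0.16084652058554547 [ 0.59222876 -0.14180355  0.67732209]
```

View pics/t3.png

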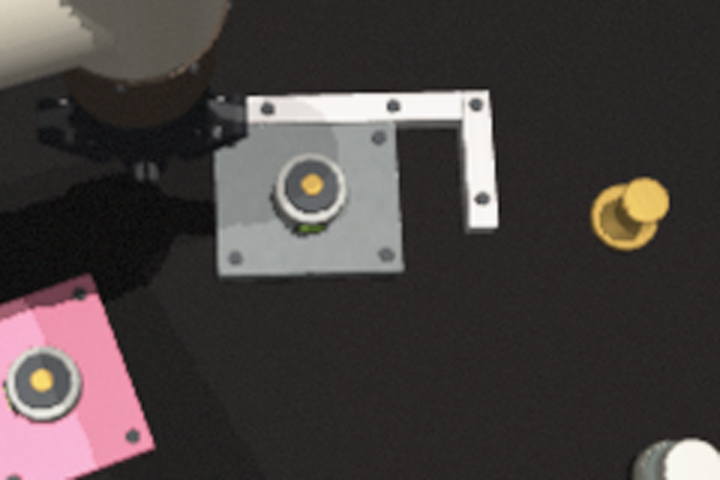

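The plate is flush along the rail, with about 42 mm to go to the end stop. The shut fingers are beside its +y edge at (148,170).

Request:
step_arm([
  [[-0.02,0,0.2,0],[0,0,0.2,0],[0,0,0.12,0],[0,0,0,0],[0,0,0,0]],
])

```text
time_s: 9.52
ee_pos: [0.6524, 0.0509, 0.0825]
eef_rot: [[0.998, 0.056, -0.001], [0.056, -0.998, -0.001], [-0.001, 0.001, -1.0]]
force: [-0.2, 0.1, 0.5]
gripper_width: 0.004
grip_force: 0.0
```

Request:
step_arm([
  [[0,0.045,0,0],[0,0.045,0,0],[0,0.045,0,0],[0,0.045,0,0],[0,0.045,0,0]],
])

```text
time_s: 9.93
ee_pos: [0.6551, 0.0164, 0.0836]
eef_rot: [[0.998, 0.055, 0.002], [0.055, -0.998, 0.0], [0.002, -0.0, -1.0]]
force: [-0.5, -0.3, -0.3]
gripper_width: 0.0
grip_force: 0.0
```

Request:
step_arm([
  [[0,0.045,0,0],[0,0.045,0,0],[0,0.045,0,0],[0,0.045,0,0],[0,0,0,0]],
])

```text
time_s: 10.35
ee_pos: [0.6566, -0.0101, 0.0834]
eef_rot: [[0.999, 0.055, 0.001], [0.055, -0.999, 0.001], [0.001, -0.001, -1.0]]
force: [-1.1, 1.8, 1.4]
gripper_width: 0.002
grip_force: 1.2
```

```bash
python3 look.py t4
```

```text
tcp n,y -0.05309899808437798 0.1660040659695485 0.08332314507948546 [-0.03933877  0.5633821   1.160592  ]
```

View pics/t4.png

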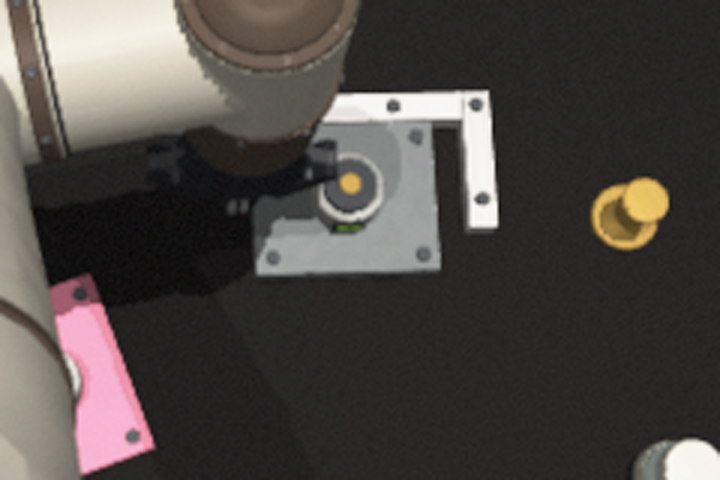

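The plate's leading edge is at (436,200), about 17 mm from the stop, still along the rail and with the drum clear. Continuing more slowly.

Request:
step_arm([
  [[0,0.02,0,0],[0,0.02,0,0],[0,0.02,0,0],[0,0.02,0,0],[0,0.015,0,0]],
])

```text
time_s: 10.82
ee_pos: [0.6574, -0.0226, 0.0833]
eef_rot: [[0.998, 0.056, 0.001], [0.056, -0.998, 0.001], [0.001, -0.001, -1.0]]
force: [-1.5, 7.0, 4.0]
gripper_width: -0.002
grip_force: 3.9
```

Request:
step_arm([
  [[0,0.008,0,0],[0,0.008,0,0],[0,0.008,0,0],[0,0.008,0,0],[0,0,0,0]],
])

```text
time_s: 11.23
ee_pos: [0.6576, -0.0275, 0.0832]
eef_rot: [[0.998, 0.056, 0.001], [0.056, -0.998, 0.001], [0.001, -0.001, -1.0]]
force: [-1.7, 6.0, 3.6]
gripper_width: 0.001
grip_force: 3.5
```

Request:
step_arm([
  [[0,0.008,0,0],[0,0.008,0,0],[0,0.008,0,0],[0,0.008,0,0],[0,0,0,0]],
])

```text
time_s: 11.65
ee_pos: [0.6579, -0.0323, 0.0832]
eef_rot: [[0.998, 0.056, 0.001], [0.056, -0.998, 0.001], [0.001, -0.001, -1.0]]
force: [-1.3, 6.2, 5.4]
gripper_width: 0.001
grip_force: 3.5
```

Still sliding at about 6 N, so not at the stop yet.

Request:
step_arm([
  [[0,0.008,0,0],[0,0.008,0,0],[0,0.008,0,0],[0,0,0,0],[0,0,0,0]],
])

```text
time_s: 12.07
ee_pos: [0.658, -0.0335, 0.0833]
eef_rot: [[0.998, 0.056, 0.002], [0.056, -0.998, 0.004], [0.002, -0.003, -1.0]]
force: [-2.7, 13.4, 5.9]
gripper_width: -0.001
grip_force: 7.5
```

Request:
step_arm([
  [[0,0.008,0,0],[0,0.008,0,0],[0,0.008,0,0],[0,0,0,0],[0,0,0,0]],
])

```text
time_s: 12.48
ee_pos: [0.6592, -0.038, 0.0842]
eef_rot: [[0.998, 0.057, 0.004], [0.057, -0.998, 0.002], [0.004, -0.002, -1.0]]
force: [-1.0, 9.4, 6.1]
gripper_width: 0.002
grip_force: 6.2
```

The force peaked and then the tool slipped 4 mm, so I'm retreating to check.

Request:
step_arm([
  [[0,-0.1,0,0],[0,-0.2,0,0],[0,-0.1,-0.2,0],[0,-0.2,-0.2,0],[0,-0.2,0,0]],
])

```text
time_s: 12.9
ee_pos: [0.6542, 0.0795, 0.148]
eef_rot: [[0.998, 0.056, 0.01], [0.056, -0.998, 0.001], [0.01, -0.0, -1.0]]
force: [1.8, 0.9, 1.7]
gripper_width: -0.004
grip_force: 0.0
```

```bash
python3 look.py t5
```

```text
tcp n,y -0.051348874659740466 0.2606779954801705 0.14566275984421656 [ 1.07752487  1.53548541 -0.5223746 ]
```

View pics/t5.png

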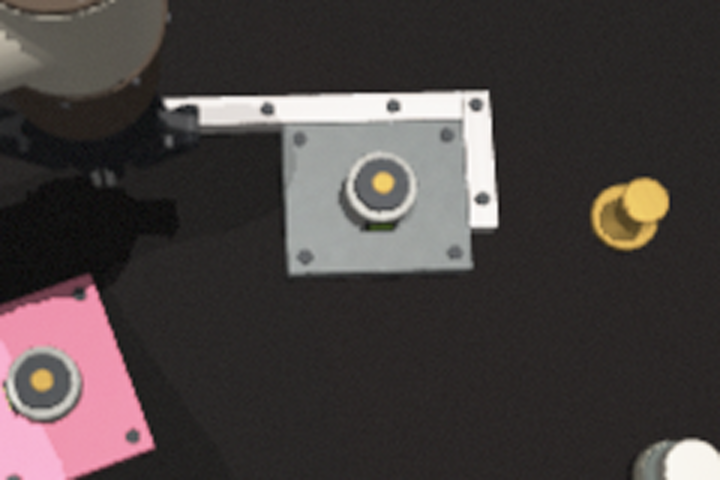

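The plate appears seated in the corner: its edges meet the rail at row ~122 and the stop at column ~465. Measuring the fit.

```bash
cat > meas.py <<'E'
from plant import r
from h import *
d=r.read_camera("top");g=d["color"].mean(2)
f0=dict(np.load("top0.npz"));(p,a),(q,b)=fixture(f0)
# free edges of plate: bottom (-x) and left (+y), subpixel
bot=[(u,180+cross(g[180:200,u],128)) for u in range(312,364,3)]
lef=[(312-cross(g[v,312:295:-1],120),v) for v in range(148,186,3)]
for nm,pts,(P,A),L in(("x",bot,(p,a),.11),("y",lef,(q,b),.13)):
    w=ray(d,pts,.018); c,dr=line(w); dr=dr*np.sign(dr@A); nr=np.array([-A[1],A[0]])
    dist=abs((w-P)@nr); print(nm,"edge distance-L mm",((dist.mean()-L)*1e3).round(2),"angle",np.arcsin(A[0]*dr[1]-A[1]*dr[0]).round(4),"spread",(np.ptp(dist)*1e3).round(2))
# same on start picture for bias of plate size
s=stage(f0,(317.,218.));print("start size",s[1])
E
python3 meas.py
```

```text
x edge distance-L mm -3.57 angle -0.0003 spread 16.13
y edge distance-L mm -1.63 angle -0.0123 spread 12.71
start size (0.12851950526237488, 0.1090172752737999)
```

```bash
sed -i 's/180+cross(g\[180:200,u\],128)) for u in range(312,364,3)/187+cross(g[187:203,u],128)) for u in range(318,356,2)/; s/(312-cross(g\[v,312:295:-1\],120),v) for v in range(148,186,3)/(315-cross(g[v,315:295:-1],110),v) for v in range(152,181,2)/' meas.py; python3 meas.py
```

```text
x edge distance-L mm -1.03 angle -0.0008 spread 0.96
y edge distance-L mm -0.43 angle -0.0127 spread 1.41
start size (0.12851950526237488, 0.1090172752737999)
```

Measured against the rail and stop faces, the gaps are within about 1 mm and the long edge is parallel to within 0.001 rad. The gripper is clear, so I'm handing in.

```bash
python3 -c "
from plant import r
print(r.close_job())"
```

```text
the job is handed in; nothing more can be done
None
```

The grey stage is in the corner and handed in: by camera it is within about 1 mm of the rail and the end stop, and parallel to the rail. The drum and bystanders appear untouched, though one early pass went over the plate without contact; the hand-in gave no verdict.

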